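# Back off a left-hand knob and take the forming template out of its holder

### The job

Take the forked forming template out of its holder: loosen the left-hand threaded knob by turning it clockwise until it comes up against its stop and leave it there, without wrenching the post round in its collar, then draw the template out along its rail and lay it flat inside the wooden tray. Do not tug the template hard against the knob or stud, put it down rather than drop it, and leave the other things on the bench where they are.

Things in the scene. Friction and masses are not known exactly. Their poses are not given: they have to be found in the camera images.
- holder: Template holder: a grey foot 110 x 100 x 14 mm fixed to the bench, with a dark collar in which a round steel post stands. Origin: centre of the foot's underside, on the post's axis; z up.
- stud (a point): On the post's axis, level with the top of the aluminium rail that the post carries, 70 mm above the bench; here a 12 mm steel stud rises into the knob. The post is held in the collar by friction only: about 0.4 Nm about its vertical axis makes it slip round, which must not happen.
- rail_end (a point): Middle of the rail's outer end, on its flat top, 90 mm from the post's axis, 70 mm above the bench; rail 50 mm wide. The direction from the stud to this point is the way the template is drawn out.
- knob_grip (a point): Where to grip the black knob: on the post's axis, 34 mm above the knob's underside. The knob is a round flange 48 mm across, 8 mm thick, with an upright bar on it, 50 mm long, 14 mm thick, 40 mm high, its top 14 mm above this point. The bar lies along this point's x axis; the fingers go on both sides of it. Screwed right down, this point is 110 mm above the bench.
- knob_flange (a point): Centre of the knob's underside. LEFT-HAND thread: clockwise seen from above loosens and raises it, 1.6 mm per rad; friction 0.1 Nm; it stays where left, is captive. Start: 0 to 0.9 rad off screwed down. A rigid unseen stop, to be felt, lies 2.8 rad off screwed down: 1.9 to 2.8 rad remain, more than one grasp gives. Back it off to within 0.2 rad of the stop.
- template_grip (a point): Centre of the template's wooden grip, an upright block 36 mm long (template x), 14 mm wide (y), 38 mm high; 14 mm below its top and 34 mm above the template's underside. The block stands on a round wooden head 60 mm across, 10 mm thick. The template's x axis points from the head to the fork; z up.
- template_mid (a point): Middle of the template, 3 mm above its underside, 50 mm along template +x from the grip. It is flat, 160 mm long, 0.2 to 0.4 kg: round wooden head at -x (to -80 mm), steel fork 41 mm wide and 6 mm thick at +x (to +80 mm). It starts lying on the rail, underside 70 mm above the bench.
- fork_slot (a point): In the fork's slot, 50 mm along template +x from its middle. The slot, 15 mm wide and open at +x, straddles the stud. The prong tips, turned up 2.5 mm, catch on the knob's flange until it is about 1.6 rad off screwed down; then the template slides out along template -x and is clear of the knob after 55 mm.
- tray: Empty open tray of light wood, 246 mm (x) x 146 mm (y), 28 mm high, walls 8 mm; fixed. Origin: centre of its underside; its long side along x; inner floor 8 mm above the bench.
- slip_jar: Bystander, leave alone: small glass jar with a steel lid, 40 across, 50 tall (mm). Origin: centre of its underside.
- figure: Bystander, leave alone: brown fired-clay figure, 84 across, 136 tall (mm). Origin: centre of its underside.
- water_bowl: Bystander, leave alone: white bowl, 100 across, 45 tall (mm). Origin: centre of its underside.
- brush: Bystander, leave alone: brush with a dark wooden handle, 200 long, lying (mm). Origin: centre of its underside.
- scraper: Bystander, leave alone: spatula, 200 long, lying (mm). Origin: centre of its underside.
- test_disc: Bystander, leave alone: flat fired-clay disc, 52 across, 12 thick (mm). Origin: centre of its underside.
- wood_rib: Bystander, leave alone: flat wooden rib, about 60 by 60, 8 thick (mm). Origin: centre of its underside.
There are look-alikes about, which are no part of the job. There is more than one size of the part that bears template_grip; the job needs the smaller.

How it is judged:
On the way, in this order (a step that is already met when the one before it is completed fails the run):
1. the knob is backed off clockwise to within 0.2 rad of its stop (z of knob_grip in the frame of holder above 0.11416 m), for 0.2 s.
2. the template is drawn out along the rail, clear of the knob (horizontal distance between template_mid and holder above 0.1 m), for 0.1 s.
At the end, for the whole second after the job is handed in: The template lies flat (within 0.08 rad, grip upward) at rest on the tray's inner floor with its middle within 50 mm of the tray's centre along both tray axes, and the knob is still backed off to within 0.2 rad of its stop (z of knob_grip in the frame of holder above 0.11416 m and x of template_mid in the frame of tray between -0.05 and 0.05 m and y of template_mid in the frame of tray between -0.05 and 0.05 m and z of template_mid in the frame of tray below 0.015 m and z of template_grip in the frame of tray above 0.03 m and angle between template_mid's own z axis and vertical below 0.08 rad and linear speed of template below 0.02 m/s); the robot touches nothing.
It fails at once if the post is wrenched round in its collar (rail end moved more than 7 mm, about 4.5 degrees) (distance of rail_end from where it was at the start of the episode above 0.007 m).
It fails at once if the template, held in the fingers, is tugged against the knob, the stud or the rail with more than 30 N (contact force between template and holder above 30 N and contact force between the fingers and template above 1 N).
It fails at once if the template is dropped: out of the fingers and falling faster than 0.45 m/s (a fall of about 10 mm) (contact force between the fingers and template below 0.5 N and linear speed of template above 0.45 m/s).
It fails at once if a bystander is moved more than 20 mm (distance of any of slip_jar, figure, water_bowl, brush, scraper, test_disc, wood_rib from where it was at the start of the episode above 0.02 m).
It also fails if it takes over 69 s, if anything falls off the work surface, if the arm or the gripper's body presses on something with over 40 N, if the wrist force passes 120 N, or if a joint passes its speed limit or range.

### The arm

A 7-joint arm with a two-finger parallel gripper is mounted at the origin on the work surface. World frame = base frame: x ahead of the robot, y to its left, z up, the work surface at z = 0. Lengths are in m, angles in rad, forces in N, time in s.
With the tool pointing down it reaches from about 0.425 to 0.875 m from the base axis. Payload 8.4 kg.
Tool frame: the origin (TCP) lies on the front face of the gripper's body, between the roots of the fingers; the fingertips stand 70 mm ahead of it and the grasp point (between the pads) lies env.grip_depth ahead of it (env.grip_depth is the distance from the TCP to the grasp point, in m); z points along the fingers, y is the line along which they close (so a half turn about z gives the same grasp; the last joint's range is limited). The gripper opens to 87 mm and grips with 3 to 60 N. Pads are 19 mm wide; open, the fingers measure 117 mm over their backs; the gripper's body (75 mm by 190 mm) begins 51 mm behind the grasp point.
Start: joints at [1.011, 0.333, 0.04, 1.465, -0.013, 1.343, -0.059], TCP at [0.289, -0.582, 0.292] pointing down, gripper open.
Joint ranges: [-2.58, 2.58], [-0.38, 2.09], [-1.3, 1.39], [0.25, 2.4], [-1.5, 4.64], [0.08, 2.09], [-2.65, 2.65]. Speed limits (rad/s): [2.22, 2.22, 2.79, 2.79, 3.14, 3.14, 3.14].

### API

Orientations are given as a unit quaternion [x, y, z, w].
In Python, from station import env gives the robot as it stands. The module is installed in compiled form; this text tells all that it offers.
- The arm moves only by the tool send_rows, never from a script. Its argument "rows" is one flat list of numbers, 7 for each row, row after row: the finger opening in mm, from 0 to 87, then the shift along the tool's x, y, z in mm, then the turn, a rotation vector about the tool's x, y, z in degrees. In form: [jaw, tx, ty, tz, rx, ry, rz, jaw, tx, ty, tz, rx, ry, rz, ...]. A call has 1 to 20 rows; each row is the pose to reach, as a shift and turn from the pose commanded when the call began, along the tool's axes at that moment; what a row does not reach only later rows make up. A row lasts 1/10 s, in which the tool goes at most 50 mm and 8.59 degrees, less where a joint would pass 70% of its speed; a pose out of reach is approached as far as the arm can. A call with a gripper value outside its range is refused whole. The fingers move at their own pace and stop on an object; "newtons" is the grip in N (left out, the last holds). Time passes only in rows, so rows that repeat a pose let the fingers close. It gives the time, the measured TCP pose, the force, the opening and the grip force at its end, in the units of the state.
- env.state(): the state, without advancing time (a new reading comes with each control period).
- env.grab_frame(name): name is "scene" or "side" or "wrist"; returns the picture (384x512x3 uint8, red, green, blue); there is no depth.
- env.calibration(name): a dict with "vfov" (degrees; the focal length in pixels is half the picture's height over the tangent of half this angle, whatever the lens; pixels are square), "cx", "cy" (the principal point, pixels), "R" (3x3) and "t" (3): a world point X has camera coordinates R X + t; the wrist camera has in their place "mount" (4x4, takes a point from camera to tool coordinates, whose origin is the TCP and whose axes are the flange's). Camera axes: x right, y down, z forward; pixel columns grow to the right and rows downward; lengths in m; the calibration is good to about 2 mm. A picture is of the moment at which its call begins: read the wrist's pose just before it. calibration takes no time and is no camera call.
- env.job_done(): hands the job in; it is judged then, once.
The state is a dict: "clock": time; "joint_pos": joint angles; "joint_velocities": joint speeds; "joint_torque": joint torques, N m; "tool_pos": TCP position; "eef_rot": TCP orientation; "contact_force": force on the tool from outside, world axes, zero at the start; "moment": the same for the moment, N m; "grip_width": finger opening in m; "gripper_force": force on a finger pad.
Only numpy, scipy, OpenCV 4.12 (cv2) and the standard library are available. Lean on these libraries where they do the work, as an engineer would, in place of code of your own. Each camera call takes 0.05 s, during which the arm holds its last target. There are 200 camera calls.

## Working session

There is one attempt and no reset: what is moved stays moved. The work goes in short steps, Python scripts to look and compute and a tool call to move; the robot and the scene stay as the last step left them, time stands still between calls to the robot, and variables do not carry over. Pictures are saved under pics/ and viewed, at most 10 in all, crops included, and the job is handed in when it is done.

Besides the shell and the picture viewer there is one more tool, called after "Emit:" as name(argument=value, ...) on one line, values as JSON. send_rows: Moves the arm, as the interface text tells. Its arguments: {"type":"object","properties":{"rows":{"type":"array"},"newtons":{"type":"number"}},"required":["rows"]}

```bash
mkdir -p pics; python3 - <<'E'
from station import env
import cv2,numpy as np
s=env.state();print(s,env.grip_depth)
ims=[]
for n in("scene","side","wrist"):
    im=env.grab_frame(n)[:,:,::-1];cv2.imwrite(f'pics/{n}0.png',im)
    c=env.calibration(n);print(n,{k:np.round(v,4).tolist() for k,v in c.items()})
    ims.append(im)
cv2.imwrite('pics/a.png',cv2.resize(ims[0],(800,600),interpolation=cv2.INTER_CUBIC))
cv2.imwrite('pics/b.png',cv2.resize(ims[1],(800,600),interpolation=cv2.INTER_CUBIC))
E
```

```text
{'clock': 0.0, 'joint_pos': array([ 1.01080444,  0.33390477,  0.0398705 ,  1.46629931, -0.01340539,
        1.3433177 , -0.05850861]), 'joint_velocities': array([ 0.0024978 ,  0.00198667, -0.0013831 ,  0.00016228, -0.00063211,
       -0.00208836,  0.00083428]), 'joint_torque': array([ 2.21167375e-04, -6.56371093e+01,  1.33493666e+00, -4.03805816e+01,
       -5.99834626e-02,  4.50653303e-02,  1.71476891e-04]), 'tool_pos': array([ 0.28884294, -0.5818782 ,  0.29134939]), 'eef_rot': array([ 9.73578491e-01,  2.28351112e-01, -2.41158725e-04, -7.95839240e-04]), 'contact_force': array([-0.53541353, -0.03306733, -0.1088599 ]), 'moment': array([ 0.07582194, -0.00565219, -0.01510089]), 'gripper_force': 0.0, 'grip_width': 0.08718295216726851} 0.051
scene {'vfov': 57.3485, 'cx': 245.9212, 'cy': 186.6125, 'R': [[0.8696, 0.4935, -0.0193], [0.3472, -0.6387, -0.6866], [-0.3511, 0.5904, -0.7267]], 't': [-0.5012, -0.1346, 1.3749]}
side {'vfov': 55.1507, 'cx': 255.7749, 'cy': 187.465, 'R': [[0.9993, -0.0353, -0.0151], [-0.0368, -0.7685, -0.6388], [0.0109, 0.6389, -0.7692]], 't': [-0.5396, 0.1165, 1.0338]}
wrist {'vfov': 68.4399, 'cx': 255.2206, 'cy': 191.3309, 'mount': [[0.0005, -0.9549, -0.297, 0.0825], [1.0, 0.0002, 0.0008, -0.0006], [-0.0007, -0.297, 0.9549, -0.0924], [0.0, 0.0, 0.0, 1.0]]}
```

View pics/a.png

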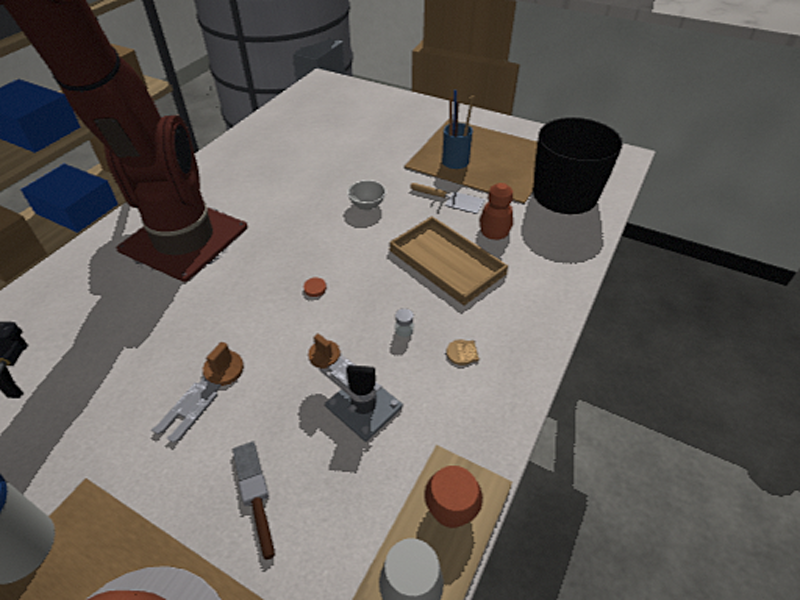

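View pics/b.png

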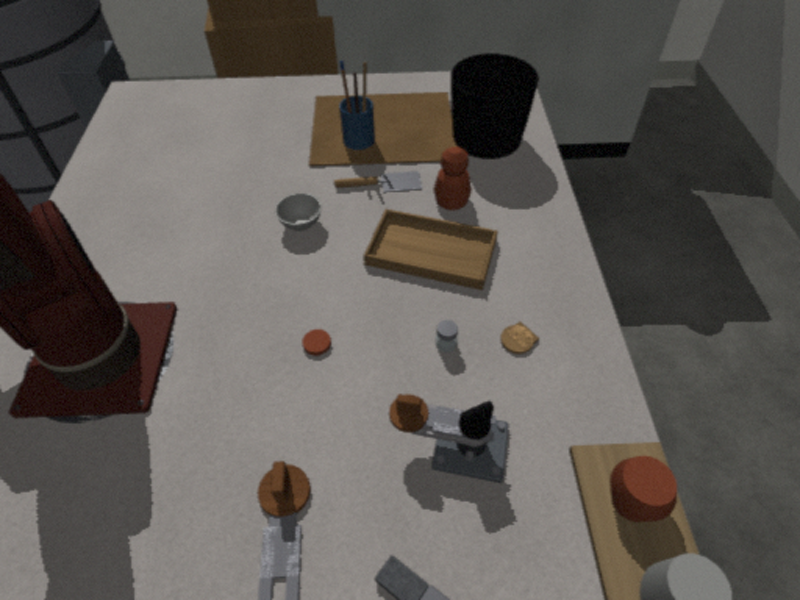

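The scene view shows the holder's black knob at about (361,378) of the 800x600 picture, with the seated template's head at (323,350). The larger look-alike lies at (222,365) and the tray is at (448,260). In the side view the knob is at (478,418), the head at (409,412) and the tray at (431,248).

```bash
cat > h.py <<'E'
import numpy as np,cv2
from scipy.spatial.transform import Rotation as Ro
from station import env
def ray(n,u,v,st=None):
    c=env.calibration(n);f=192/np.tan(np.radians(c['vfov'])/2)
    d=np.array([(u-c['cx'])/f,(v-c['cy'])/f,1.])
    if n!='wrist':
        R,t=np.array(c['R']),np.array(c['t']);return -R.T@t,R.T@d
    M=np.array(c['mount']);Rt=Ro.from_quat(st['eef_rot']).as_matrix()
    return st['tool_pos']+Rt@M[:3,3],Rt@M[:3,:3]@d
def plane(n,u,v,z,st=None):
    o,d=ray(n,u,v,st);return o+d*(z-o[2])/d[2]
def tri(*rs):
    A=0;b=0
    for o,d in rs:
        d=d/np.linalg.norm(d);P=np.eye(3)-np.outer(d,d);A=A+P;b=b+P@o
    return np.linalg.solve(A,b)
E
python3 - <<'E'
from h import *
k=.64
np.set_printoptions(precision=4,suppress=True)
print('knobtop',tri(ray('scene',361*k,368*k),ray('side',482*k,406*k)))
for nm,n,pts,z in [('foot','scene',[(326,404),(367,440),(403,405),(362,375)],.014),('foot','side',[(433,468),(500,479),(509,424)],.014),
 ('tray','scene',[(390,242),(466,297),(507,264),(433,219)],.028),('tray','side',[(365,262),(487,284),(497,236),(387,212)],.028),
 ('head','scene',[(325,353)],.08),('head','side',[(409,413)],.08),('jar','side',[(447,328)],.05),('disc','side',[(317,342)],.012),('rib','side',[(519,338)],.008),('fig','side',[(454,160)],.12),('lookalike','side',[(284,490)],.01)]:
    P=np.array([plane(n,u*k,v*k,z) for u,v in pts]);print(nm,n,P[:,:2].tolist() if 0 else np.round(P[:,:2],3).tolist(),'mean',P.mean(0))
E
```

```text
knobtop [ 0.6506 -0.2027  0.1365]
foot scene [[0.585, -0.235], [0.69, -0.261], [0.712, -0.168], [0.611, -0.147]] mean [ 0.6494 -0.2026  0.014 ]
foot side [[0.583, -0.236], [0.682, -0.258], [0.71, -0.168]] mean [ 0.6585 -0.2207  0.014 ]
tray scene [[0.477, 0.204], [0.708, 0.126], [0.748, 0.264], [0.529, 0.329]] mean [0.6157 0.2308 0.028 ]
tray side [[0.478, 0.185], [0.711, 0.116], [0.749, 0.244], [0.525, 0.328]] mean [0.6158 0.2185 0.028 ]
head scene [[0.551, -0.176]] mean [ 0.5512 -0.1757  0.08  ]
head side [[0.549, -0.177]] mean [ 0.5491 -0.1766  0.08  ]
jar side [[0.623, 0.001]] mean [0.6235 0.0006 0.05  ]
disc side [[0.392, 0.008]] mean [0.3916 0.008  0.012 ]
rib side [[0.756, 0.003]] mean [0.756  0.0028 0.008 ]
fig side [[0.668, 0.378]] mean [0.6679 0.3784 0.12  ]
lookalike side [[0.357, -0.26]] mean [ 0.3569 -0.2596  0.01  ]
```

Emit:
send_rows(rows=[87, 45, -16, -2, 0, 0, 0, 87, 90, -32, -4, 0, 0, 0, 87, 135, -49, -6, 0, 0, 0, 87, 180, -65, -8, 0, 0, 0, 87, 225, -82, -10, 0, 0, 0, 87, 270, -98, -12, 0, 0, 0, 87, 315, -115, -14, 0, 0, 0, 87, 360, -131, -16, 0, 0, 0, 87, 405, -147, -18, 0, 0, 0, 87, 450, -164, -20, 0, 0, 0, 87, 492, -179, -20, 0, 0, 0, 87, 492, -179, -20, 0, 0, 0, 87, 492, -179, -20, 0, 0, 0, 87, 492, -179, -20, 0, 0, 0])

```text
clock: 1.55
tool_pos: [0.6495, -0.2043, 0.3119]
eef_rot: [0.974, 0.228, -0.0, 0.0]
contact_force: [0.3, 0.3, -0.4]
grip_width: 0.0868
gripper_force: 0.0
```

```bash
python3 - <<'E'
from h import *
s=env.state();print(s['joint_pos'].round(3),s['tool_pos'],s['contact_force'],s['moment'])
im=env.grab_frame('wrist')[:,:,::-1];cv2.imwrite('pics/w1.png',im)
cv2.imwrite('pics/w1b.png',cv2.resize(im,(800,600),interpolation=cv2.INTER_CUBIC))
np.save('s1.npy',s,allow_pickle=True)
E
```

```text
[ 0.392  0.401 -0.212  1.339  0.084  1.412 -0.929] [ 0.64952103 -0.20430756  0.31194237] [ 0.32002443  0.34477457 -0.36880423] [ 0.01506708  0.01662983 -0.01572029]
```

View pics/w1b.png

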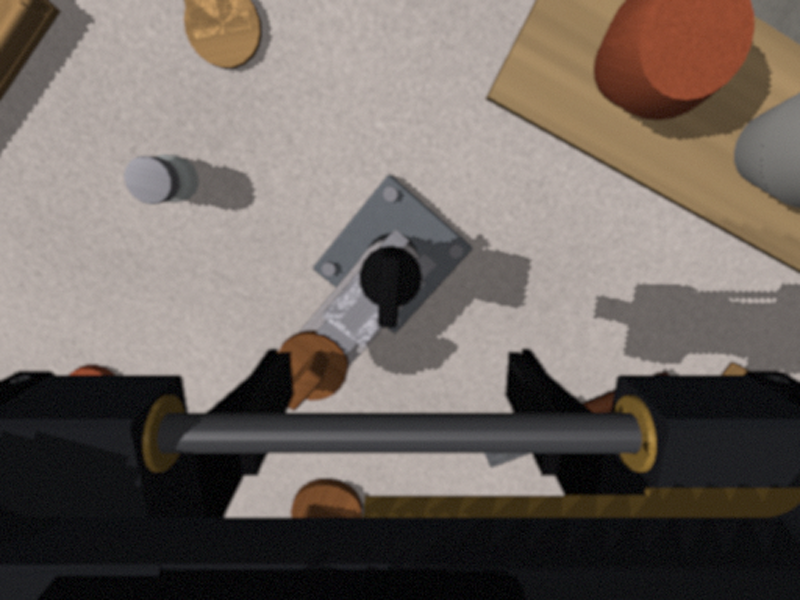

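The wrist view shows the knob at about (390,275) with its bar running near vertical in the picture, so roughly along tool x. The template runs from there to the head at (313,365). I'll enhance a crop of the knob.

```bash
python3 - <<'E'
from h import *
im=cv2.imread('pics/w1.png')[135:265,170:330]
im=np.clip((im/255.)**.45*255,0,255).astype('uint8')
im=cv2.resize(im,None,fx=4.6,fy=4.6,interpolation=cv2.INTER_CUBIC);cv2.imwrite('pics/w1c.png',im)
E
```

```text
(no output)
```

View pics/w1c.png

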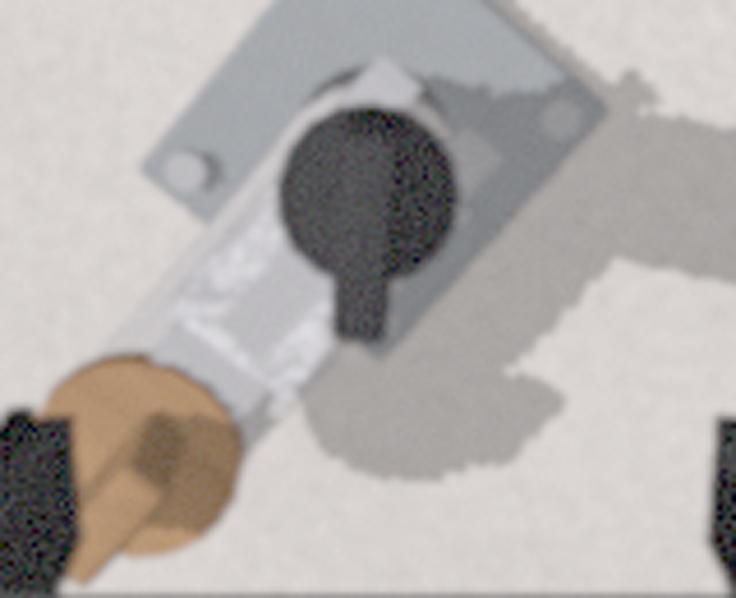

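The crop shows the flange disc centred at (369,193) and the bar's near top end at corners (335,335) and (383,341). The bar is within a few degrees of tool x.

```bash
python3 - <<'E'
from h import *
np.set_printoptions(precision=4,suppress=True)
s=np.load('s1.npy',allow_pickle=True).item()
p=lambda u,v,z:plane('wrist',170+u/4.6,135+v/4.6,z,s)
ax=p(369,193,.0845);e=p(359,338,.1245);a,b=p(335,335,.1245),p(383,341,.1245)
R=Ro.from_quat(s['eef_rot']).as_matrix()
print('axis',ax,'end',e,'dist',np.linalg.norm((e-ax)[:2]))
print('tool-frame axis',R.T@(ax-s['tool_pos']),'end-axis',R.T@(e-ax),'edge',R.T@(b-a))
h=p(140,455,.08);print('head',h,R.T@(h-s['tool_pos']))
yaw=lambda d:np.degrees(np.arctan2(d[1],d[0]))
print('toolx yaw',yaw(R[:,0]),'bar',yaw(e-ax),'edge normal',yaw(b-a)-90,'rail',yaw(h-ax),'j',env.state()['joint_pos'])
# rail edges
q=[p(215,215,.07),p(120,345,.07)];print('railedge',yaw(q[1]-q[0]))
E
```

```text
axis [ 0.6471 -0.1987  0.0845] end [ 0.6247 -0.2078  0.1245] dist 0.024177646070928722
tool-frame axis [ 0.0005 -0.0061  0.2274] end-axis [-0.0242 -0.0018 -0.04  ] edge [-0.0015  0.011   0.    ]
head [ 0.5515 -0.1754  0.08  ] [-0.0748 -0.0694  0.232 ]
toolx yaw 26.31950146724552 bar -157.89195674561591 edge normal -161.2834201714993 rail 166.283786302964 j [ 0.3921  0.4002 -0.2124  1.3386  0.0841  1.4118 -0.9295]
railedge 169.6370307342613
```

Emit:
send_rows(rows=[87, 0, -5, 0, 0, 0, -8.5, 87, 0, -5, 0, 0, 0, -17, 87, 0, -5, 0, 0, 0, -25.5, 87, 0, -5, 0, 0, 0, -34, 87, 0, -5, 0, 0, 0, -42.5, 87, 0, -5, 0, 0, 0, -51, 87, 0, -5, 0, 0, 0, -59.5, 87, 0, -5, 0, 0, 0, -68, 87, 0, -5, 0, 0, 0, -76.5, 87, 0, -5, 0, 0, 0, -85, 87, 0, -5, 0, 0, 0, -93.5, 87, 0, -5, 0, 0, 0, -102, 87, 0, -5, 0, 0, 0, -110.5, 87, 0, -5, 0, 0, 0, -119, 87, 0, -5, 0, 0, 0, -127.5, 87, 0, -5, 0, 0, 0, -136, 87, 0, -5, 0, 0, 0, -144.5, 87, 0, -5, 0, 0, 0, -153, 87, 0, -5, 0, 0, 0, -161.5, 87, 0, -5, 0, 0, 0, -170])

```text
clock: 3.6
tool_pos: [0.6471, -0.2004, 0.3124]
eef_rot: [-0.144, 0.99, -0.0, -0.0]
contact_force: [0.2, -0.0, 0.3]
grip_width: 0.0868
gripper_force: 0.0
```

Emit:
send_rows(rows=[87, 0, 0, 0, 0, 0, -5, 87, 0, 0, 0, 0, 0, -5, 87, 0, 0, 0, 0, 0, -5])

```text
clock: 3.9
tool_pos: [0.6474, -0.1997, 0.3123]
eef_rot: [-0.183, 0.983, -0.0, -0.0]
contact_force: [-0.1, -0.2, 0.3]
grip_width: 0.0871
gripper_force: 0.0
```

```bash
python3 - <<'E'
from h import *
s=env.state();print(s['joint_pos'].round(3),s['tool_pos'],s['contact_force'],s['moment'])
R=Ro.from_quat(s['eef_rot']).as_matrix();print(np.degrees(np.arctan2(R[1,0],R[0,0])),R[:,2])
im=env.grab_frame('wrist')[:,:,::-1];cv2.imwrite('pics/w2.png',im)
np.save('s2.npy',s,allow_pickle=True)
im=im[120:270,155:355]
im=np.clip((im/255.)**.45*255,0,255).astype('uint8')
cv2.imwrite('pics/w2c.png',cv2.resize(im,None,fx=4,fy=4,interpolation=cv2.INTER_CUBIC))
E
```

```text
[ 0.724  0.472 -0.71   1.328  0.303  1.45   1.973] [ 0.64737968 -0.19974684  0.31229644] [-0.11240358 -0.15199382  0.26704947] [ 0.11580153 -0.10058765 -0.02338041]
-158.85676529646747 [-1.59141534e-04 -4.42568759e-04 -9.99999889e-01]
```

View pics/w2c.png

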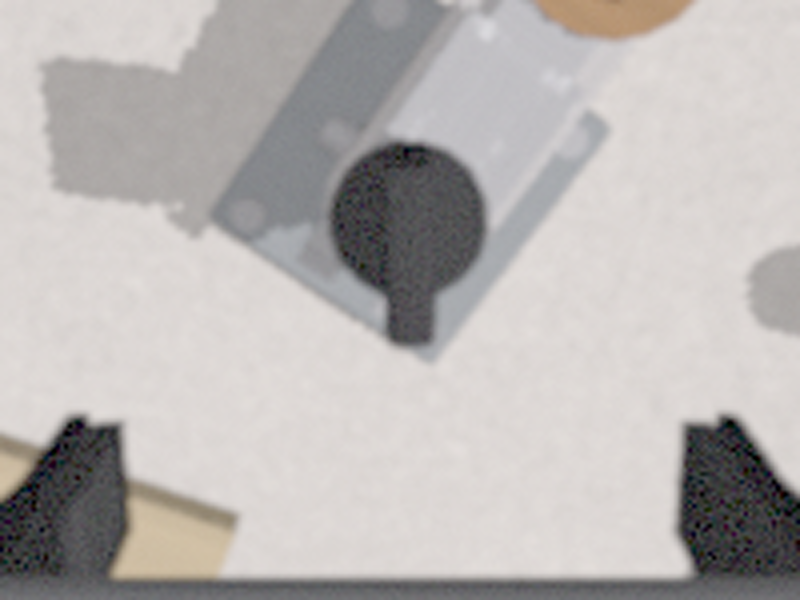

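The bar is now vertical in the picture: its end is at (410,343) and the flange centre is at (409,220).

```bash
python3 - <<'E'
from h import *
np.set_printoptions(precision=4,suppress=True)
s=np.load('s2.npy',allow_pickle=True).item()
p=lambda u,v,z:plane('wrist',155+u/4,120+v/4,z,s)
R=Ro.from_quat(s['eef_rot']).as_matrix()
ax=p(409,220,.0845);e=p(410,343,.1245);print(ax,R.T@(ax-s['tool_pos']),R.T@(e-s['tool_pos']),R.T@(p(432,343,.1245)-p(387,343,.1245)))
E
```

```text
[ 0.6447 -0.1979  0.0845] [0.0018 0.0028 0.2278] [-0.0217  0.0029  0.1878] [ 0.      0.0119 -0.    ]
```

Emit:
send_rows(rows=[87, 1, 2, 40, 0, 0, 0, 87, 1, 2, 80, 0, 0, 0, 87, 1, 2, 110, 0, 0, 0, 87, 1, 2, 130, 0, 0, 0, 87, 1, 2, 145, 0, 0, 0, 60, 1, 2, 150, 0, 0, 0, 40, 1, 2, 150, 0, 0, 0, 24, 1, 2, 150, 0, 0, 0, 20, 1, 2, 150, 0, 0, 0, 20, 1, 2, 150, 0, 0, 0, 20, 1, 2, 150, 0, 0, 0], newtons=14)

```text
clock: 5.05
tool_pos: [0.6464, -0.1972, 0.1629]
eef_rot: [-0.186, 0.983, -0.0, 0.0]
contact_force: [-0.6, -0.1, -0.5]
grip_width: 0.047
gripper_force: 0.0
```

Emit:
send_rows(rows=[14, 0, 0, 0, 0, 0, 0, 10, 0, 0, 0, 0, 0, 0, 8, 0, 0, 0, 0, 0, 0, 8, 0, 0, 0, 0, 0, 0, 8, 0, 0, 0, 0, 0, 0])

```text
clock: 5.55
tool_pos: [0.6465, -0.1981, 0.1623]
eef_rot: [-0.185, 0.983, -0.001, 0.0]
contact_force: [2.4, -4.2, -2.1]
grip_width: 0.0137
gripper_force: 14.0
```

```bash
cat >> h.py <<'E'
def st():
    s=env.state();R=Ro.from_quat(s['eef_rot']).as_matrix()
    print('t',round(s['clock'],2),'j7',s['joint_pos'][6].round(3),'pos',s['tool_pos'].round(4),'yaw',np.degrees(np.arctan2(R[1,0],R[0,0])).round(2),'F',s['contact_force'].round(2),'M',s['moment'].round(3),'w',round(s['grip_width'],4),'gf',round(s['gripper_force'],1));return s
E
python3 -c "from h import *;st()"
```

```text
t 5.55 j7 1.921 pos [ 0.6465 -0.1981  0.1623] yaw -158.64 F [ 2.43 -4.19 -2.11] M [-0.57  -0.637  0.101] w 0.0137 gf 14.0
```

Emit:
send_rows(rows=[8, 0, -1, 0, 0, 0, 6, 8, 0, -1, -0.3, 0, 0, 12, 8, 0, -1, -0.5, 0, 0, 18, 8, 0, -1, -0.7, 0, 0, 24, 8, 0, -1, -0.8, 0, 0, 30, 8, 0, -1, -1, 0, 0, 36, 8, 0, -1, -1.2, 0, 0, 42, 8, 0, -1, -1.3, 0, 0, 48, 8, 0, -1, -1.5, 0, 0, 54, 8, 0, -1, -1.7, 0, 0, 60])

```text
clock: 6.55
tool_pos: [0.6465, -0.1995, 0.164]
eef_rot: [0.333, 0.943, -0.001, 0.0]
contact_force: [0.5, -5.1, -1.1]
grip_width: 0.0139
gripper_force: 14.0
```

```bash
python3 -c "from h import *;st()"
```

```text
t 6.55 j7 0.951 pos [ 0.6465 -0.1995  0.164 ] yaw 141.1 F [ 0.45 -5.13 -1.06] M [-0.958 -0.307  0.097] w 0.0139 gf 14.0
```

Emit:
send_rows(rows=[8, -1, -1, 0, 0, 0, 6, 8, -1, -1, -0.3, 0, 0, 12, 8, -1, -1, -0.5, 0, 0, 18, 8, -1, -1, -0.7, 0, 0, 24, 8, -1, -1, -0.8, 0, 0, 30, 8, -1, -1, -1, 0, 0, 36, 8, -1, -1, -1.1, 0, 0, 40, 8, -1, -1, -1.1, 0, 0, 42])

```text
clock: 7.35
tool_pos: [0.6459, -0.2002, 0.1651]
eef_rot: [0.648, 0.762, -0.001, -0.0]
contact_force: [-5.4, -3.3, 3.9]
grip_width: 0.0139
gripper_force: 14.0
```

```bash
python3 -c "from h import *;st()"
```

```text
t 7.35 j7 0.273 pos [ 0.6459 -0.2002  0.1651] yaw 99.21 F [-5.41 -3.32  3.9 ] M [-0.554  0.772  0.091] w 0.0139 gf 14.0
```

Emit:
send_rows(rows=[8, 0, -1, -0.3, 0, 0, 3, 8, 0, -1, -0.5, 0, 0, 6, 8, 0, -1, -0.6, 0, 0, 9, 8, 0, -1, -0.7, 0, 0, 12])

```text
clock: 7.75
tool_pos: [0.6454, -0.2002, 0.1655]
eef_rot: [0.724, 0.69, -0.0, -0.0]
contact_force: [-0.3, -1.7, -0.8]
grip_width: 0.0142
gripper_force: 14.0
```

```bash
python3 -c "from h import *;st()"
```

```text
t 7.75 j7 0.079 pos [ 0.6454 -0.2002  0.1655] yaw 87.26 F [-0.29 -1.68 -0.83] M [-0.594 -0.05   0.151] w 0.0142 gf 14.0
```

Emit:
send_rows(rows=[8, 0, 0, -0.1, 0, 0, 3, 8, 0, 0, -0.2, 0, 0, 6, 8, 0, 0, -0.3, 0, 0, 9])

```text
clock: 8.05
tool_pos: [0.6452, -0.2003, 0.1658]
eef_rot: [0.776, 0.631, -0.001, -0.0]
contact_force: [-1.1, -2.6, -1.2]
grip_width: 0.014
gripper_force: 14.0
```

```bash
python3 -c "from h import *;st()"
```

```text
t 8.05 j7 -0.068 pos [ 0.6452 -0.2003  0.1658] yaw 78.25 F [-1.09 -2.57 -1.25] M [-0.597  0.206  0.139] w 0.014 gf 14.0
```

Emit:
send_rows(rows=[8, 0, 0, -0.1, 0, 0, 2, 8, 0, 0, -0.1, 0, 0, 4, 8, 0, 0, -0.2, 0, 0, 6])

```text
clock: 8.35
tool_pos: [0.6451, -0.2002, 0.1659]
eef_rot: [0.807, 0.59, -0.001, -0.0]
contact_force: [-2.1, -2.1, -0.1]
grip_width: 0.0136
gripper_force: 14.0
```

```bash
python3 -c "from h import *;st()"
```

```text
t 8.35 j7 -0.165 pos [ 0.6451 -0.2002  0.1659] yaw 72.3 F [-2.06 -2.07 -0.09] M [-0.602  0.278  0.068] w 0.0136 gf 14.0
```

Emit:
send_rows(rows=[8, 0, 0, -0.1, 0, 0, 2, 8, 0, 0, -0.1, 0, 0, 4, 8, 0, 0, -0.2, 0, 0, 6])

```text
clock: 8.65
tool_pos: [0.645, -0.2002, 0.1661]
eef_rot: [0.837, 0.547, -0.001, -0.0]
contact_force: [-1.9, -1.3, 0.1]
grip_width: 0.0137
gripper_force: 14.0
```

```bash
python3 -c "from h import *;st()"
```

```text
t 8.65 j7 -0.262 pos [ 0.645  -0.2002  0.1661] yaw 66.29 F [-1.86 -1.27  0.06] M [-0.485  0.433  0.097] w 0.0137 gf 14.0
```

Emit:
send_rows(rows=[8, 0, 0, -0.1, 0, 0, 2, 8, 0, 0, -0.1, 0, 0, 4, 8, 0, 0, -0.2, 0, 0, 6])

```text
clock: 8.95
tool_pos: [0.6449, -0.2001, 0.1662]
eef_rot: [0.865, 0.502, -0.001, -0.0]
contact_force: [-3.6, -1.8, -0.4]
grip_width: 0.0139
gripper_force: 14.0
```

```bash
python3 -c "from h import *;st()"
```

```text
t 8.95 j7 -0.36 pos [ 0.6449 -0.2001  0.1662] yaw 60.3 F [-3.62 -1.79 -0.38] M [-0.475  0.504  0.1  ] w 0.0139 gf 14.0
```

Emit:
send_rows(rows=[8, 0, 0, -0.1, 0, 0, 2, 8, 0, 0, -0.1, 0, 0, 4, 8, 0, 0, -0.1, 0, 0, 5])

```text
clock: 9.25
tool_pos: [0.6448, -0.2001, 0.1663]
eef_rot: [0.886, 0.464, -0.001, -0.0]
contact_force: [-4.2, -1.7, 0.6]
grip_width: 0.0139
gripper_force: 14.0
```

```bash
python3 -c "from h import *;st()"
```

```text
t 9.25 j7 -0.441 pos [ 0.6448 -0.2001  0.1663] yaw 55.32 F [-4.17 -1.7   0.62] M [-0.489  0.897  0.331] w 0.0139 gf 14.0
```

Emit:
send_rows(rows=[8, 0, 0, -0.1, 0, 0, 2, 8, 0, 0, -0.1, 0, 0, 4, 8, 0, 0, -0.1, 0, 0, 5])

```text
clock: 9.55
tool_pos: [0.645, -0.1997, 0.1664]
eef_rot: [0.905, 0.425, -0.001, -0.0]
contact_force: [-3.9, -1.1, 1.3]
grip_width: 0.0157
gripper_force: 15.1
```

```bash
python3 -c "from h import *;st()"
```

```text
t 9.55 j7 -0.522 pos [ 0.645  -0.1997  0.1664] yaw 50.36 F [-3.87 -1.1   1.27] M [-0.356  0.97   0.407] w 0.0157 gf 15.1
```

Emit:
send_rows(rows=[8, 0, 0, 0, 0, 0, -3, 8, 0, 0, 0, 0, 0, -5, 8, 0, 0, 0, 0, 0, -5])

```text
clock: 9.85
tool_pos: [0.6452, -0.1995, 0.1664]
eef_rot: [0.885, 0.465, -0.001, -0.001]
contact_force: [-4.5, -0.9, -0.7]
grip_width: 0.0142
gripper_force: 14.0
```

```bash
python3 -c "
from h import *;st()
im=env.grab_frame('scene')[:,:,::-1];cv2.imwrite('pics/sc2.png',im)
a=cv2.imread('pics/scene0.png');d=np.hstack([x[195:295,170:280] for x in (a,im)]);d=np.clip((d/255.)**.6*255,0,255).astype('uint8');cv2.imwrite('pics/cmp.png',cv2.resize(d,None,fx=3.6,fy=3.6,interpolation=cv2.INTER_CUBIC))"
```

```text
t 9.85 j7 -0.439 pos [ 0.6452 -0.1995  0.1664] yaw 55.45 F [-4.46 -0.87 -0.68] M [-0.138  0.981  0.104] w 0.0142 gf 14.0
```

View pics/cmp.png

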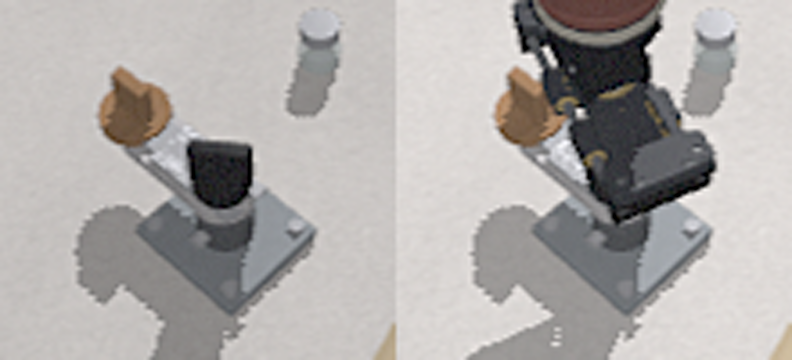

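The right half (now) matches the left (start): the template head and foot are unshifted, so the post has not turned. The moment rise and the jaws opening show the stop was reached. Releasing now.

Emit:
send_rows(rows=[50, 0, 0, 0, 0, 0, 0, 50, 0, 0, 0, 0, 0, 0, 50, 0, 0, 0, 0, 0, 0, 50, 0, 0, 0, 0, 0, 0, 50, 0, 0, -20, 0, 0, 0, 50, 0, 0, -50, 0, 0, 0, 50, 0, 0, -80, 0, 0, 0, 50, 0, 0, -120, 0, 0, 0, 50, 0, 0, -150, 0, 0, 0, 50, 0, 0, -150, 0, 0, 0])

```text
clock: 10.9
tool_pos: [0.6475, -0.1997, 0.3227]
eef_rot: [0.885, 0.465, 0.003, 0.003]
contact_force: [-0.1, 0.1, 0.1]
grip_width: 0.0498
gripper_force: 0.0
```

```bash
python3 -c "
from h import *
s=st();R=Ro.from_quat(s['eef_rot']).as_matrix();print(R.T@(np.array([.549,-.176,.3])-s['tool_pos'])*1000)"
```

```text
t 10.9 j7 -0.422 pos [ 0.6475 -0.1997  0.3227] yaw 55.4 F [-0.07  0.1   0.06] M [-0.007 -0.084  0.023] w 0.0498 gf 0.0
[-36.45314789 -94.71802889  21.83378028]
```

Emit:
send_rows(rows=[50, -3, -8, 0, 0, 0, -8.5, 50, -6, -16, 0, 0, 0, -17, 50, -9, -24, 0, 0, 0, -25.5, 50, -12, -32, 0, 0, 0, -34, 50, -15, -40, 0, 0, 0, -42.5, 50, -18, -48, 0, 0, 0, -51, 50, -21, -56, 0, 0, 0, -59.5, 50, -24, -64, 0, 0, 0, -68, 50, -27, -72, 0, 0, 0, -76.5, 50, -30, -80, 0, 0, 0, -85, 50, -33, -88, 0, 0, 0, -93.5, 50, -36, -95, 0, 0, 0, -102, 50, -36, -95, 0, 0, 0, -110.5, 50, -36, -95, 0, 0, 0, -110.5, 50, -36, -95, 0, 0, 0, -110.5])

```text
clock: 12.4
tool_pos: [0.5472, -0.1753, 0.3166]
eef_rot: [0.125, 0.992, 0.0, -0.0]
contact_force: [0.4, -0.5, -0.4]
grip_width: 0.0502
gripper_force: 0.0
```

```bash
python3 - <<'E'
from h import *
s=st();np.save('s3.npy',s,allow_pickle=True)
im=env.grab_frame('wrist')[:,:,::-1];cv2.imwrite('pics/w3.png',im)
im=im[60:290,100:400];im=np.clip((im/255.)**.55*255,0,255).astype('uint8')
cv2.imwrite('pics/w3c.png',cv2.resize(im,None,fx=2.6,fy=2.6,interpolation=cv2.INTER_CUBIC))
E
```

```text
t 12.4 j7 1.481 pos [ 0.5472 -0.1753  0.3166] yaw 165.63 F [ 0.43 -0.46 -0.41] M [ 0.068 -0.096 -0.027] w 0.0502 gf 0.0
```

View pics/w3c.png

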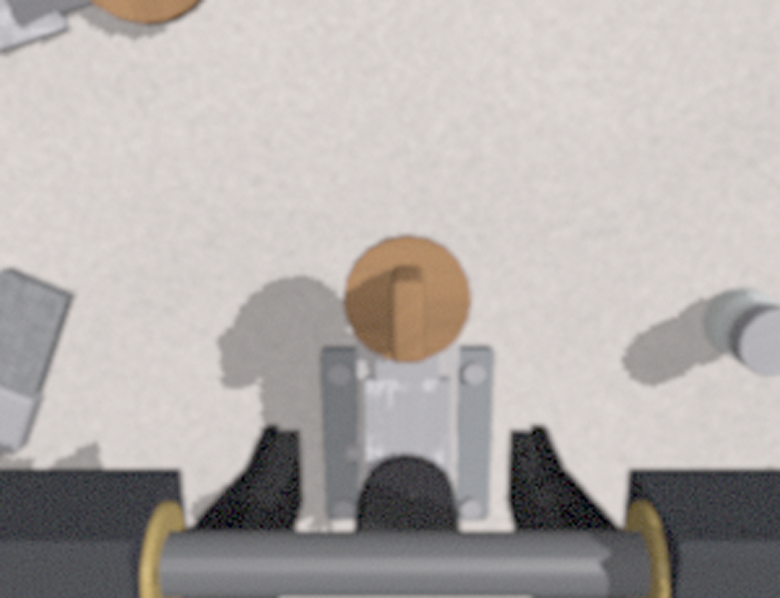

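The template block is at (408,320) with the head centre at (408,298). Both are aligned with tool x to about 1°.

```bash
python3 - <<'E'
from h import *
np.set_printoptions(precision=4,suppress=True)
s=np.load('s3.npy',allow_pickle=True).item();R=Ro.from_quat(s['eef_rot']).as_matrix()
for u,v,z in[(408,298,.08),(407,278,.118),(408,361,.118),(408,240,.08),(341,347,.014),(493,347,.014),(323,518,.014),(487,517,.014),(357,450,.07),(459,450,.07)]:
    print(u,v,R.T@(plane('wrist',100+u/2.6,60+v/2.6,z,s)-s['tool_pos']))
E
```

```text
408 298 [0.0003 0.0027 0.2366]
407 278 [0.0181 0.002  0.1986]
408 361 [-0.0174  0.0025  0.1986]
408 240 [0.0272 0.0026 0.2366]
341 347 [-0.0446 -0.0347  0.3026]
493 347 [-0.0446  0.0512  0.3026]
323 518 [-0.1541 -0.0484  0.3026]
487 517 [-0.1534  0.0515  0.3026]
357 450 [-0.0815 -0.023   0.2466]
459 450 [-0.0815  0.0288  0.2466]
```

Emit:
send_rows(rows=[50, 0, 0.5, 40, 0, 0, 0, 50, 0, 0.5, 80, 0, 0, 0, 50, 0, 0.5, 115, 0, 0, 0, 50, 0, 0.5, 140, 0, 0, 0, 50, 0, 0.5, 155, 0, 0, 0, 50, 0, 0.5, 160, 0, 0, 0, 40, 0, 0.5, 160, 0, 0, 0, 25, 0, 0.5, 160, 0, 0, 0, 20, 0, 0.5, 160, 0, 0, 0, 15, 0, 0.5, 160, 0, 0, 0, 8, 0, 0.5, 160, 0, 0, 0, 8, 0, 0.5, 160, 0, 0, 0, 8, 0, 0.5, 160, 0, 0, 0], newtons=20)

```text
clock: 13.75
tool_pos: [0.5474, -0.1748, 0.1573]
eef_rot: [0.123, 0.992, 0.0, 0.0]
contact_force: [-0.9, 1.9, 3.8]
grip_width: 0.0142
gripper_force: 20.0
```

```bash
python3 -c "from h import *;st()"
```

```text
t 13.75 j7 1.43 pos [ 0.5474 -0.1748  0.1573] yaw 165.9 F [-0.89  1.9   3.76] M [ 0.322  0.055 -0.052] w 0.0142 gf 20.0
```

Emit:
send_rows(rows=[8, 2, 0, -0.3, 0, 0, 0, 8, 5, 0, -0.5, 0, 0, 0, 8, 8, 0, -0.5, 0, 0, 0, 8, 12, 0, -0.5, 0, 0, 0])

```text
clock: 14.15
tool_pos: [0.5354, -0.1719, 0.1573]
eef_rot: [0.123, 0.992, 0.0, 0.0]
contact_force: [0.5, 0.1, 0.3]
grip_width: 0.014
gripper_force: 20.0
```

```bash
python3 -c "from h import *;st()"
```

```text
t 14.15 j7 1.435 pos [ 0.5354 -0.1719  0.1573] yaw 165.9 F [0.52 0.07 0.27] M [ 0.038 -0.477  0.003] w 0.014 gf 20.0
```

Emit:
send_rows(rows=[8, 4, 0, 0, 0, 0, 0, 8, 10, 0, 0, 0, 0, 0, 8, 17, 0, 0, 0, 0, 0, 8, 24, 0, 0, 0, 0, 0, 8, 31, 0, 0, 0, 0, 0, 8, 38, 0, 0, 0, 0, 0, 8, 45, 0, 0, 0, 0, 0, 8, 52, 0, 0, 0, 0, 0, 8, 59, 0, 0, 0, 0, 0, 8, 66, 0, 0, 0, 0, 0, 8, 66, 0, 0, 0, 0, 0, 8, 66, 0, 0, 0, 0, 0], newtons=45)

```text
clock: 15.35
tool_pos: [0.4713, -0.1558, 0.1573]
eef_rot: [0.123, 0.992, -0.0, -0.0]
contact_force: [-0.5, 0.2, -2.1]
grip_width: 0.0138
gripper_force: 45.0
```

```bash
python3 - <<'E'
from h import *
st()
im=env.grab_frame('scene')[:,:,::-1];im2=env.grab_frame('side')[:,:,::-1]
cv2.imwrite('pics/sd3.png',im2)
d=np.hstack([im[170:300,130:280],im2[210:340,200:350]]);d=np.clip((d/255.)**.6*255,0,255).astype('uint8');cv2.imwrite('pics/c4.png',cv2.resize(d,None,fx=2.6,fy=2.6,interpolation=cv2.INTER_CUBIC))
E
```

```text
t 15.35 j7 1.476 pos [ 0.4713 -0.1558  0.1573] yaw 165.9 F [-0.51  0.25 -2.13] M [ 0.134  0.005 -0.024] w 0.0138 gf 45.0
```

View pics/c4.png

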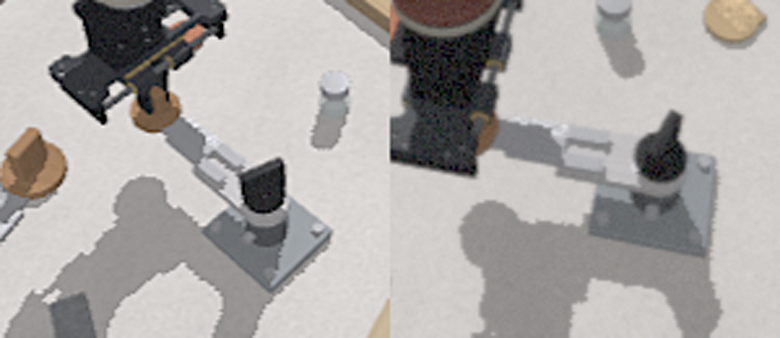

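The template is clear of the knob and level, and the holder and knob are as left. Lifting now, then across to the tray.

Emit:
send_rows(rows=[8, 0, 0, -4, 0, 0, 0, 8, 0, 0, -12, 0, 0, 0, 8, 0, 0, -30, 0, 0, 0, 8, 0, 0, -50, 0, 0, 0, 8, 0, 0, -75, 0, 0, 0, 8, 0, 0, -95, 0, 0, 0, 8, 0, 0, -100, 0, 0, 0, 8, 0, 0, -100, 0, 0, 0])

```text
clock: 16.25
tool_pos: [0.472, -0.1559, 0.258]
eef_rot: [0.123, 0.992, -0.0, 0.001]
contact_force: [-0.4, 0.5, -3.9]
grip_width: 0.0139
gripper_force: 45.0
```

Emit:
send_rows(rows=[8, 0, 10, 0, 0, 0, 0, 8, 0, 30, 0, 0, 0, 0, 8, 0, 60, 0, 0, 0, 0, 8, 0, 95, 0, 0, 0, 1, 8, 0, 130, 0, 0, 0, 1, 8, 0, 165, 0, 0, 0, 2, 8, 0, 200, 0, 0, 0, 2, 8, 0, 235, 0, 0, 0, 3, 8, 0, 270, 0, 0, 0, 3, 8, 0, 305, 0, 0, 0, 3.5, 8, 0, 340, 0, 0, 0, 3.5, 8, 0, 370, 0, 0, 0, 3.5, 8, 2, 392, 0, 0, 0, 3.5, 8, 2, 403, 0, 0, 0, 3.5, 8, 2, 407, 0, 0, 0, 3.5, 8, 2, 407, 0, 0, 0, 3.5, 8, 2, 407, 0, 0, 0, 3.5])

```text
clock: 17.95
tool_pos: [0.569, 0.238, 0.2571]
eef_rot: [0.154, 0.988, -0.0, -0.0]
contact_force: [0.8, -0.5, -3.1]
grip_width: 0.0139
gripper_force: 45.0
```

```bash
python3 - <<'E'
from h import *
s=st();np.save('s5.npy',s,allow_pickle=True)
im=env.grab_frame('wrist')[:,:,::-1];im2=env.grab_frame('side')[:,:,::-1]
cv2.imwrite('pics/w5.png',im);cv2.imwrite('pics/sd5.png',im2)
d=np.hstack([cv2.resize(im,(440,330)),cv2.resize(im2[60:210,180:340],(352,330),interpolation=cv2.INTER_CUBIC)]);d=np.clip((d/255.)**.6*255,0,255).astype('uint8');cv2.imwrite('pics/c5.png',d)
E
```

```text
t 17.95 j7 0.608 pos [0.569  0.238  0.2571] yaw 162.31 F [ 0.76 -0.53 -3.08] M [ 0.081 -0.046  0.009] w 0.0139 gf 45.0
```

View pics/c5.png

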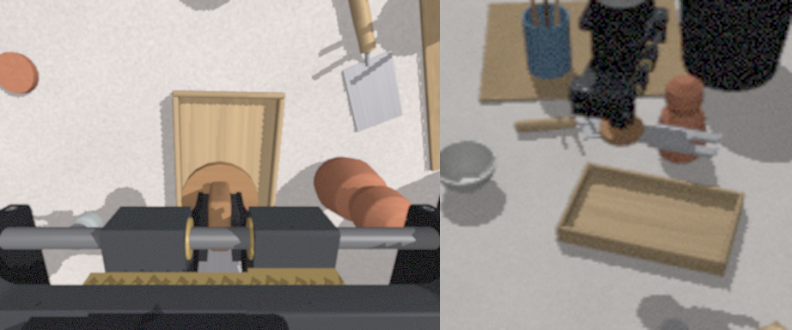

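The wrist view shows the held template over the tray, whose near end has corners at (173,92) and (284,92). The side view shows the template level, with the figure at (683,120) behind the fork.

```bash
python3 - <<'E'
from h import *
np.set_printoptions(precision=4,suppress=True)
s=np.load('s5.npy',allow_pickle=True).item();R=Ro.from_quat(s['eef_rot']).as_matrix();k=512/440
T=lambda P:R.T@(P-s['tool_pos'])
for u,v,z in[(173,92,.028),(284,92,.028),(179,98,.028),(279,97,.028),(276,195,.028),(176,195,.028)]:
    print(u,v,T(plane('wrist',u*k,v*k,z,s)))
k=.64
print('tray centre side',[T(plane('side',u*k,v*k,.028)) for u,v in[(365,262),(487,284),(497,236),(387,212)]])
print('fig base',plane('side',452*k,205*k,0),T(plane('side',452*k,205*k,0)), 'head',T(tri(ray('scene',501*k,190*k),ray('side',454*k,160*k))))
print('tray tri',[T(tri(ray('scene',a*k,b*k),ray('side',c*k,d*k))) for a,b,c,d in[(390,242,365,262),(466,297,487,284),(507,264,497,236),(433,219,387,212)]])
E
```

```text
173 92 [ 0.0781 -0.0582  0.2292]
284 92 [0.0781 0.0827 0.229 ]
179 98 [ 0.0707 -0.051   0.2292]
279 97 [0.072  0.0768 0.229 ]
276 195 [-0.0645  0.0826  0.229 ]
176 195 [-0.0646 -0.062   0.2292]
tray centre side [array([ 0.0702, -0.0778,  0.2292]), array([-0.1724, -0.0724,  0.2292]), array([-0.1693,  0.0607,  0.229 ]), array([0.0693, 0.0729, 0.229 ])]
fig base [0.67   0.3746 0.    ] [-0.0548  0.1611  0.2569] head [-0.0493  0.176   0.1392]
tray tri [array([ 0.0732, -0.0679,  0.2304]), array([-0.172 , -0.0739,  0.2224]), array([-0.1681,  0.0677,  0.2263]), array([0.0727, 0.0832, 0.2383])]
```

Emit:
send_rows(rows=[8, 1, 2, 10, 0, 0, 0, 8, 3, 6, 35, 0, 0, 0, 8, 3, 6, 65, 0, 0, 0, 8, 3, 6, 95, 0, 0, 0, 8, 3, 6, 120, 0, 0, 0, 8, 3, 6, 138, 0, 0, 0, 8, 3, 6, 148, 0, 0, 0, 8, 3, 6, 153, 0, 0, 0, 8, 3, 6, 153, 0, 0, 0, 8, 3, 6, 153, 0, 0, 0])

```text
clock: 19.05
tool_pos: [0.5683, 0.2464, 0.1054]
eef_rot: [0.153, 0.988, 0.0, 0.001]
contact_force: [-0.0, 0.2, -3.3]
grip_width: 0.0137
gripper_force: 45.0
```

Emit:
send_rows(rows=[8, 0, 0, 2, 0, 0, 0, 8, 0, 0, 4, 0, 0, 0, 8, 0, 0, 6, 0, 0, 0, 8, 0, 0, 6, 0, 0, 0])

```text
clock: 19.45
tool_pos: [0.5676, 0.2459, 0.0981]
eef_rot: [0.153, 0.988, -0.0, -0.0]
contact_force: [0.8, -0.2, -3.5]
grip_width: 0.0135
gripper_force: 45.0
```

```bash
python3 -c "from h import *;st()"
```

```text
t 19.45 j7 0.51 pos [0.5676 0.2459 0.0981] yaw 162.4 F [ 0.8  -0.15 -3.49] M [ 0.127 -0.008  0.02 ] w 0.0135 gf 45.0
```

Emit:
send_rows(rows=[8, 0, 0, 1, 0, 0, 0, 8, 0, 0, 2, 0, 0, 0, 8, 0, 0, 2, 0, 0, 0])

```text
clock: 19.75
tool_pos: [0.5677, 0.246, 0.0962]
eef_rot: [0.153, 0.988, -0.0, -0.0]
contact_force: [-0.7, 0.3, -3.6]
grip_width: 0.0136
gripper_force: 45.0
```

Emit:
send_rows(rows=[8, 0, 0, 0.5, 0, 0, 0, 8, 0, 0, 1, 0, 0, 0, 8, 0, 0, 1, 0, 0, 0])

```text
clock: 20.05
tool_pos: [0.5678, 0.2461, 0.0955]
eef_rot: [0.153, 0.988, 0.0, 0.0]
contact_force: [-0.9, 0.6, -3.2]
grip_width: 0.0138
gripper_force: 45.0
```

Emit:
send_rows(rows=[8, 0, 0, 1, 0, 0, 0, 8, 0, 0, 1.5, 0, 0, 0, 8, 0, 0, 1.5, 0, 0, 0])

```text
clock: 20.35
tool_pos: [0.5678, 0.2461, 0.0953]
eef_rot: [0.153, 0.988, -0.0, 0.0]
contact_force: [-4.6, -3.3, 11.3]
grip_width: 0.0131
gripper_force: 45.0
```

```bash
python3 -c "from h import *;st()"
```

```text
t 20.35 j7 0.507 pos [0.5678 0.2461 0.0953] yaw 162.4 F [-4.62 -3.3  11.27] M [-0.626  1.166 -0.009] w 0.0131 gf 45.0
```

Emit:
send_rows(rows=[8, 0, 0, -0.5, 0, 0, 0, 16, 0, 0, -0.5, 0, 0, 0, 24, 0, 0, -0.5, 0, 0, 0, 32, 0, 0, -0.5, 0, 0, 0, 32, 0, 0, -0.5, 0, 0, 0, 32, 0, 0, -0.5, 0, 0, 0, 32, 0, 0, -10, 0, 0, 0, 32, 0, 0, -30, 0, 0, 0, 32, 0, 0, -60, 0, 0, 0, 32, 0, 0, -100, 0, 0, 0, 32, 0, 0, -140, 0, 0, 0, 32, 0, 0, -180, 0, 0, 0, 32, 0, 0, -200, 0, 0, 0], newtons=5)

```text
clock: 21.65
tool_pos: [0.5682, 0.2469, 0.2987]
eef_rot: [0.153, 0.988, 0.001, 0.002]
contact_force: [-0.2, 1.1, -0.4]
grip_width: 0.0319
gripper_force: 0.0
```

Emit:
send_rows(rows=[32, 25, -15, 0, 0, 0, 0, 32, 70, -40, 0, 0, 0, 0, 32, 100, -80, 0, 0, 0, 0, 32, 100, -120, 0, 0, 0, 0, 32, 100, -120, 0, 0, 0, 0, 32, 100, -120, 0, 0, 0, 0])

```text
clock: 22.25
tool_pos: [0.4361, 0.1613, 0.2949]
eef_rot: [0.154, 0.988, -0.0, 0.001]
contact_force: [-0.2, 0.1, 0.2]
grip_width: 0.0319
gripper_force: 0.0
```

```bash
python3 - <<'E'
from h import *
np.set_printoptions(precision=4,suppress=True)
s=st()
a=env.grab_frame('scene')[:,:,::-1];b=env.grab_frame('side')[:,:,::-1]
d=np.hstack([cv2.resize(a,(400,300)),cv2.resize(b,(400,300))]);
e=np.hstack([cv2.resize(a[125:215,230:350],(400,300),interpolation=cv2.INTER_CUBIC),cv2.resize(b[120:210,220:340],(400,300),interpolation=cv2.INTER_CUBIC)])
d=np.vstack([d,e])
d=np.clip((d/255.)**.6*255,0,255).astype('uint8');cv2.imwrite('pics/f.png',d)
E
```

```text
t 22.25 j7 0.834 pos [0.4361 0.1613 0.2949] yaw 162.3 F [-0.23  0.1   0.23] M [ 0.106 -0.113  0.019] w 0.0319 gf 0.0
```

View pics/f.png

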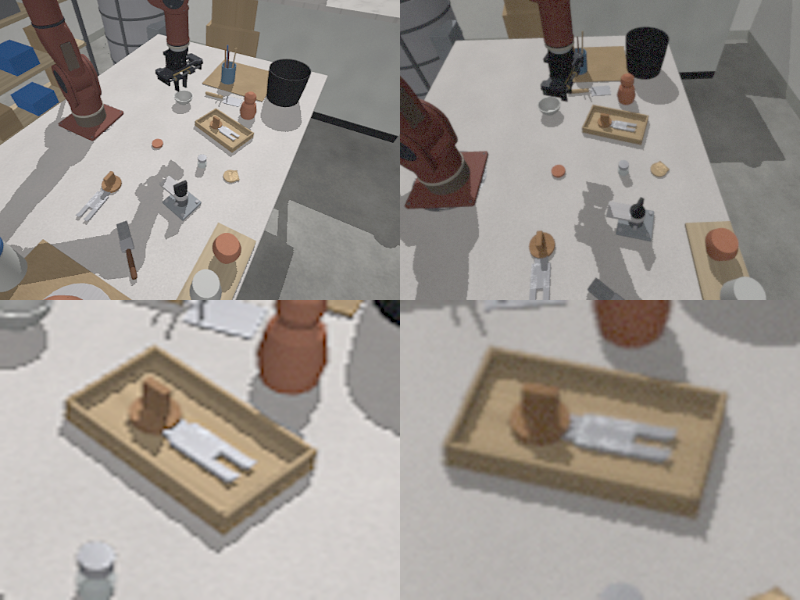

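The template lies flat near the tray's middle, the knob is as left, the bystanders have not moved, and the arm touches nothing. Handing in.

```bash
python3 -c "
from station import env
print(env.job_done())"
```

```text
the job is handed in; nothing more can be done
None
```

I handed the job in at about 22 s on the robot's clock. The knob is backed off to its stop, and the template was drawn out along the rail and lies flat near the middle of the tray. The post did not visibly turn and the bystanders are where they were. The turning moment briefly reached about 0.41 Nm as I felt the stop. The hand-in call returned no verdict.

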